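# Open the pinch-catch denture case and drop in the cleaning tablet

### The arm

A 7-joint arm with a two-finger parallel gripper is mounted at the origin on the work surface. World frame = base frame: x ahead of the robot, y to its left, z up, the work surface at z = 0. Lengths are in m, angles in rad, forces in N, time in s.
With the tool pointing down it reaches from about 0.4 to 0.925 m from the base axis. Payload 5.6 kg.
Tool frame: the origin (TCP) lies on the centre line of the jaws, within the pads' length; the fingertips stand 14 mm ahead of it and the grasp point (between the pads) lies 5 mm behind it; z points along the fingers, y is the direction in which the jaws open and shut (so a half turn about z gives the same grasp; the last joint's range is limited). The gripper opens to 85 mm and grips with 20 to 120 N. Pads are 22 mm wide; open, the fingers measure 114 mm over their backs; the gripper's body (76 mm by 85 mm) begins 54 mm behind the grasp point. The pads swing forward as they close: fully open they stand 13 mm farther back than shut.
Start: joints at [1.066, 0.468, -0.012, 1.603, 0.006, 1.071, -0.056], TCP at [0.29, -0.582, 0.245] pointing down, gripper open.
Joint ranges: [-2.53, 2.53], [-0.31, 2.02], [-1.57, 1.55], [0.28, 2.44], [-1.29, 4.43], [0.15, 1.84], [-2.92, 2.92]. Speed limits (rad/s): [2.57, 2.57, 3.14, 3.14, 3.14, 3.14, 3.14].

### API

Orientations are given as a unit quaternion [x, y, z, w].
In Python, from rig import reach, move_l, movej, command_gripper, sleep, inverse_kinematics, get_obs, grab_frame, camera_model, IKError, close_job gives the robot as it stands. Calls block until the motion is done:
- reach(position, orientation): joint-space move of the TCP to a pose.
- move_l(position, rotation=None, v=0.15, max_force=None): straight line of the TCP; rotation=None keeps the orientation; v is the mean speed in m/s. With max_force (N) it stops when the force on the tool has changed by that much, and returns True; else False.
- movej(angles): joint-space move.
- command_gripper(opening, f_grip=None): opening from 0.0 (shut) to 1.0 (fully open); f_grip is the grip in N (None keeps the last); returns when the fingers have stopped.
- sleep(seconds).
- inverse_kinematics(position, orientation): joint angles nearest the present ones, or None.
- get_obs(): the state.
- grab_frame(name): name is "scene" or "side" or "wrist"; returns (picture, depth): 384x512x3 uint8, blue, green, red; 384x512 float32, m along the optical axis (not along the pixel's ray), 0 where there is no reading.
- camera_model(name): a dict with "intrinsics" (3x3 intrinsics, pixels), "xyz" and "attitude" of the camera in the world; the wrist camera has in their place "hand_eye" (4x4, takes a point from camera to tool coordinates, whose origin is the TCP and whose axes are the flange's). Camera axes: x right, y down, z forward; pixel columns grow to the right and rows downward; lengths in m; the calibration is good to about 2 mm. The wrist camera is an equidistant fisheye: a pixel r from the principal point sees the ray r / f radians off the axis. A picture is of the moment at which its call begins: read the wrist's pose just before it. camera_model takes no time and is no camera call.
A pose or a line that the arm cannot do raises IKError and nothing moves.
- close_job(): hands the job in, once; it reports no verdict.
The state is a dict: "t": time; "joints": joint angles; "qvel": joint speeds; "joint_torque": joint torques, N m; "eef_pos": TCP position; "orientation": TCP orientation; "wrist_force": force on the tool from outside, world axes, zero at the start; "torque": the same for the moment, N m; "grip_width": opening from 0.0 (shut) to 1.0 (fully open).
Only numpy, scipy, OpenCV 4.12 (cv2) and the standard library are available. Lean on these libraries where they do the work, as an engineer would, in place of code of your own. Each camera call takes 0.05 s, during which the arm holds its last target. There are 200 camera calls.

### The job

Get the blue denture case ready for soaking: pinch its two yellow side buttons together so that the lid springs open, then put the green cleaning tablet from the white dish into the case. Leave the case standing on the table with its lid open, and leave the pink case shut.

Things in the scene. Friction and masses are not known exactly. Their poses are not given: they have to be found in the camera images.
- blue_catch (a point): Point midway between the 2 yellow buttons on the catch at the front of the loose blue case (0.34 kg, slides when pushed), 25 mm above table. +x to case and hinge, y through both buttons, z up. Buttons 26 (x) by 16 mm high, 56 mm over outer faces, 42 pressed, spring 4 N; both in over 3 mm frees the lid. Housing between them 40 mm wide, top at 44 mm. Case wall and lid start 26 mm along +x.
- blue_lid (a joint): Blue case's lid angle, rad: 0 shut, 2.0 fully open, leaning back. A soft spring opens it once freed and the hand is out of its way. Case 76 (x) by 96 (y) by 48 mm high, centred 64 mm along +x of blue_catch; hinge at its far side, 102 mm along +x; the open lid stands to 145 mm high behind it. Chamber 68 by 88 mm, same centre, floor 4 mm and rim 36 mm above table.
- tablet_center (a point): Centre of the loose green cleaning tablet, a disc 30 mm in diameter, 14 mm thick, 14 g, lying flat on a fixed white dish 70 mm in diameter, 8 mm high; the point is 15 mm above the table.
- pink_lid (a joint): Lid angle of the pink case, rad, 0 shut. The pink case is the same as the blue one but for its colour; it is to stay shut.

How it is judged:
On the way:
1. the lid of the blue case has sprung open, the tablet still outside (value of joint blue_lid above 1.3 rad and not (x of tablet_center in the frame of blue_catch between 0.03 and 0.098 m and y of tablet_center in the frame of blue_catch between -0.044 and 0.044 m)), for 0.2 s.
At the end, for the whole second after the job is handed in: The blue lid stands open (past 1.3 rad) and still, the tablet lies inside the blue case's chamber, below its rim; the blue case stands upright on the table (within 7 mm and 0.12 rad) and the pink lid is shut (under 0.1 rad) (value of joint blue_lid above 1.3 rad and value of joint pink_lid below 0.1 rad and x of tablet_center in the frame of blue_catch between 0.03 and 0.098 m and y of tablet_center in the frame of blue_catch between -0.044 and 0.044 m and z of tablet_center in the frame of blue_catch below -0.002 m and height (world z) of blue_catch below 0.032 m and angle between blue_catch's own z axis and vertical below 0.12 rad and velocity of joint blue_lid below 0.2 rad/s); the robot touches nothing.
It fails at once if the pink case is opened (value of joint pink_lid above 0.2 rad).
It fails at once if the blue case is picked up high or tipped over (height (world z) of blue_catch above 0.1 m or angle between blue_catch's own z axis and vertical above 0.6 rad).
It also fails if it takes over 56 s, if anything falls off the work surface, if the arm or the gripper's body presses on something with over 40 N, if the wrist force passes 120 N, or if a joint passes its speed limit or range.

## Working session

There is one attempt and no reset: what is moved stays moved. The work goes in short steps, each a Python script; the robot and the scene stay as the last script left them, time stands still between calls to the robot, and variables do not carry over. Pictures are saved under pics/ and viewed, about 8 in all and at most 12, crops included, and the job is handed in when it is done.

```bash
mkdir -p pics; ls; python3 - <<'E'
from rig import *
import cv2,numpy as np
ims=[]
for n in("scene","side"):
    im,d=grab_frame(n); np.savez(f"pics/{n}.npz",im=im,d=d)
    ims.append(im); m=camera_model(n); print(n,{k:np.round(v,4).tolist() for k,v in m.items() if k!='name'} )
cv2.imwrite("pics/a.png",cv2.resize(np.vstack(ims),(512,768))[:,:])
cv2.imwrite("pics/scene.png",ims[0]);cv2.imwrite("pics/side.png",ims[1])
print({k:np.round(v,4).tolist() for k,v in camera_model("wrist").items()})
print(get_obs())
E
```

```text
pics
scene {'intrinsics': [[351.8982, 0.0, 254.486], [0.0, 351.8982, 197.4408], [0.0, 0.0, 1.0]], 'xyz': [0.9807, -0.3288, 0.5947], 'attitude': [0.8218, 0.4142, -0.1794, -0.3476]}
side {'intrinsics': [[370.4535, 0.0, 256.637], [0.0, 370.4535, 195.3409], [0.0, 0.0, 1.0]], 'xyz': [0.1962, 0.3981, 0.4346], 'attitude': [-0.3082, 0.8303, -0.4363, 0.1588]}
{'intrinsics': [[297.3186, 0.0, 252.4872], [0.0, 297.3186, 194.5006], [0.0, 0.0, 1.0]], 'hand_eye': [[-0.0001, -0.9628, -0.2701, 0.0696], [1.0, 0.0003, -0.0012, -0.0014], [0.0012, -0.2701, 0.9628, -0.1287], [0.0, 0.0, 0.0, 1.0]]}
{'t': 0.1, 'joints': array([ 1.06601812,  0.46830501, -0.01161573,  1.60353172,  0.00596464,
        1.0713862 , -0.05626929]), 'qvel': array([ 0.00080309, -0.00073982,  0.00047598, -0.00332905,  0.00028563,
       -0.00020498, -0.0012589 ]), 'joint_torque': array([ 2.04771684e-03, -5.33516908e+01,  2.19423749e-02, -2.51967895e+01,
        1.15607347e-02,  4.35951384e-03,  8.61538041e-06]), 'eef_pos': array([ 0.28934706, -0.58151417,  0.24442316]), 'orientation': array([ 9.73467487e-01,  2.28823982e-01, -2.20489409e-04, -7.66736198e-04]), 'wrist_force': array([-0.06467227,  0.71645482,  0.54235799]), 'torque': array([ 0.00858606, -0.02214756, -0.05684109]), 'grip_width': 1.002062445290962}
```

View pics/scene.png

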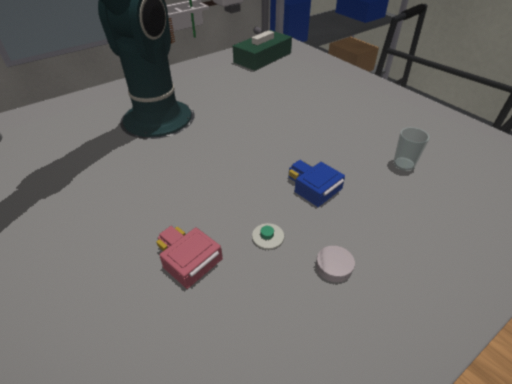

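View pics/side.png

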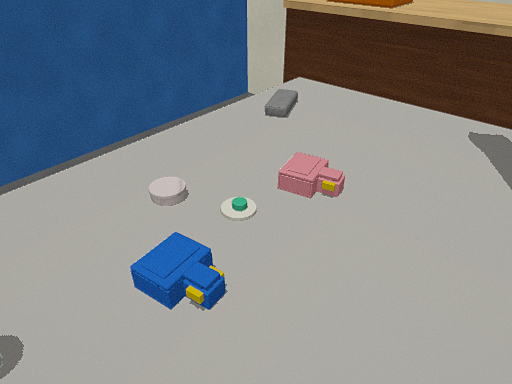

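The scene view shows the blue case at (320,182) with its catch at (299,170), the tablet at (267,231) and the pink case at (190,255). In the side view the blue case is at (173,268), its buttons at (195,296) and (216,272), and the tablet at (239,203). Next I'll turn these into positions.

```bash
cat > h.py <<'E'
import numpy as np,cv2
from scipy.spatial.transform import Rotation as R
from rig import *
def cloud(n,im,d):
    m=camera_model(n);K=m["intrinsics"];v,u=np.indices(d.shape)
    p=np.stack([(u-K[0,2])/K[0,0]*d,(v-K[1,2])/K[1,1]*d,d],-1)
    return p@R.from_quat(m["attitude"]).as_matrix().T+m["xyz"]
def masks(im):
    h=cv2.cvtColor(im,cv2.COLOR_BGR2HSV);H,S,V=cv2.split(h)
    return dict(blue=(H>105)&(H<128)&(S>150)&(V>50),yel=(H>18)&(H<34)&(S>150)&(V>60),
      green=(H>65)&(H<95)&(S>120)&(V>50),pink=((H>165)|(H<6))&(S>80)&(V>80))
def fit(P):
    r=cv2.minAreaRect((P[:,:2]*1000).astype(np.float32)); return np.round(r[0],1),np.round(r[1],1),round(r[2],1)
def down(psi):  # tool pointing down, tool y (jaw axis) along heading psi
    y=np.array([np.cos(psi),np.sin(psi),0]);z=np.array([0,0,-1.]);return R.from_matrix(np.stack([np.cross(y,z),y,z],1)).as_quat()
E
python3 - <<'E'
from h import *
for n in("scene","side"):
    f=np.load(f"pics/{n}.npz");im,d=f["im"],f["d"];W=cloud(n,im,d);M=masks(im)
    near=(d>0)&(W[...,2]>-.01)&(W[...,2]<.08)&(np.hypot(W[...,0],W[...,1])>.3)&(np.hypot(W[...,0],W[...,1])<1)
    for c in M:
        P=W[M[c]&near]
        if len(P)<5: print(n,c,len(P));continue
        print(n,c,len(P),"mean",P.mean(0).round(4),"zpct",np.percentile(P[:,2],[5,50,95]).round(4))
        if c in("blue","pink"):
            print("  top",fit(P[P[:,2]>.0435+.002]),"all",fit(P[P[:,2]>.01]))
        if c=="yel":
            k,l=cv2.connectedComponents((M[c]&near).astype(np.uint8))
            for i in range(1,k):
                Q=W[l==i]; print("   ",len(Q),Q.mean(0).round(4),np.argwhere(l==i).mean(0))
        if c=="green":print("  top",P[P[:,2]>.018].mean(0))
E
```

```text
scene blue 1245 mean [0.5541 0.1611 0.0403] zpct [0.0131 0.0448 0.0488]
  top (array([537.4, 170.3]), array([110.3,  89.4]), 9.0) all (array([535.7, 170.5]), array([115.1,  93.8]), 8.1)
scene yel 90 mean [ 0.5016 -0.1325  0.0324] zpct [0.0281 0.0329 0.0347]
    19 [0.4964 0.1425 0.0327] [173.05263158 293.47368421]
    19 [ 0.4956 -0.1715  0.0333] [230.36842105 179.78947368]
    52 [ 0.5057 -0.2187  0.032 ] [244.40384615 161.36538462]
scene green 101 mean [ 0.5999 -0.0209  0.0216] zpct [0.0183 0.022  0.0233]
  top [ 0.59959863 -0.02061327  0.02187047]
scene pink 2276 mean [ 0.5629 -0.1896  0.0399] zpct [0.0098 0.0448 0.0488]
  top (array([ 542.8, -186.8]), array([111.8,  92.3]), 11.4) all (array([ 540.6, -187.3]), array([120.7,  94.9]), 11.7)
side blue 4308 mean [0.5282 0.1827 0.0376] zpct [0.0092 0.0439 0.0482]
  top (array([533.9, 173.7]), array([106.9,  91.7]), 5.2) all (array([528.8, 172.2]), array([123.4,  96.2]), 7.3)
side yel 348 mean [0.4873 0.0679 0.029 ] zpct [0.0201 0.0313 0.0337]
    113 [ 0.4918 -0.1713  0.0276] [185.38938053 328.01769912]
    39 [0.49   0.1405 0.0316] [270.66666667 217.64102564]
    196 [0.4842 0.1913 0.0292] [294.2755102 194.3877551]
side green 162 mean [ 0.5918 -0.0164  0.02  ] zpct [0.0128 0.0218 0.0232]
  top [ 0.59349442 -0.01780282  0.0219081 ]
side pink 1955 mean [ 0.5373 -0.1676  0.0341] zpct [0.0055 0.0421 0.0482]
  top (array([ 544.9, -185.8]), array([97.2, 89.5]), 13.8) all (array([ 536.3, -185.8]), array([122.3,  95.2]), 11.4)
```

```bash
cat >> h.py <<'E'
def wrist():
    o=get_obs();im,d=grab_frame("wrist");m=camera_model("wrist");K=m["intrinsics"];v,u=np.indices(d.shape)
    a=(u-K[0,2])/K[0,0];b=(v-K[1,2])/K[1,1];t=np.hypot(a,b)+1e-9;k=np.tan(np.minimum(t,1.4))/t
    p=np.stack([a*k*d,b*k*d,d],-1);H=np.array(m["hand_eye"]);p=p@H[:3,:3].T+H[:3,3]
    return im,d,p@R.from_quat(o["orientation"]).as_matrix().T+o["eef_pos"]
def report(im,d,W):
    M=masks(im);ok=(d>0)&(W[...,2]<.2)
    for c in M:
        k,l,s,_=cv2.connectedComponentsWithStats((M[c]&ok).astype(np.uint8))
        for i in range(1,k):
            if s[i,4]<40: continue
            P=W[l==i];z=P[:,2];print(c,len(P),"mean",P.mean(0).round(4),"z",np.percentile(z,[5,95]).round(4),np.argwhere(l==i).mean(0).round())
            T=P[z>np.percentile(z,95)-.003]
            if len(T)>9: print("   top",fit(T))
            if c=="blue" and len(P)>500: print("   all",fit(P[z>.008]))
E
python3 - <<'E'
from h import *
q=down(np.radians(97))
print(inverse_kinematics([.488,.166,.22],q))
reach([.488,.166,.22],q)
im,d,W=wrist(); report(im,d,W); cv2.imwrite("pics/w1.png",im); print(get_obs()["t"],get_obs()["eef_pos"])
E
```

```text
[ 0.49986289  0.56410611 -1.16433881  1.90323552  0.59231345  1.07515462
  0.78339333]
blue 7027 mean [0.5342 0.1737 0.0437] z [0.0319 0.0484] [219. 253.]
   top (array([532. , 173.6]), array([111.8,  91.9]), 7.3)
   all (array([529. , 172.9]), array([121.5,  93.9]), 7.2)
yel 185 mean [ 0.4924 -0.1691  0.0282] z [0.0192 0.0334] [154.  12.]
   top (array([ 493.1, -171.1]), array([25.2, 10.1]), 10.8)
yel 159 mean [0.4916 0.145  0.0328] z [0.0315 0.0341] [177. 232.]
   top (array([491.9, 145. ]), array([24.4,  6.7]), 6.1)
yel 148 mean [0.4859 0.1913 0.0329] z [0.0314 0.0341] [177. 275.]
   top (array([486.1, 191.5]), array([24.7,  6.7]), 7.8)
green 313 mean [ 0.5933 -0.0156  0.0209] z [0.0161 0.0228] [237. 105.]
   top (array([595.1, -17.4]), array([25.6, 27. ]), 47.2)
pink 1848 mean [ 0.5478 -0.159   0.0433] z [0.0334 0.048 ] [196.  13.]
   top (array([ 550.6, -166.3]), array([83.3, 63.1]), 9.5)
pink 109 mean [ 0.5498 -0.1354  0.0043] z [0.0016 0.0071] [192.  41.]
   top (array([ 550.2, -135. ]), array([73.2,  3.5]), 11.4)
2.8833 [0.48838551 0.16518374 0.21982275]
```

View pics/w1.png

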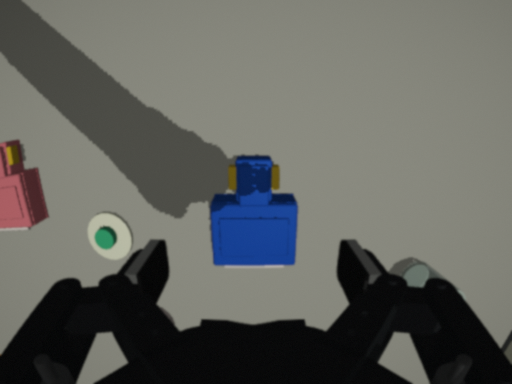

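The wrist view shows the blue catch at (254,175), with buttons at columns 232 and 275. The tablet is at (105,237) and the pink case is well clear. That puts the catch at (0.489, 0.168) with yaw 7.2°, so I'll pinch now.

```bash
python3 - <<'E'
from h import *
yaw=np.radians(7.2);q=down(yaw+np.pi/2);ex=np.array([np.cos(yaw),np.sin(yaw),0])
c=np.array([.489,.168,0])-.004*ex
z=lambda h:np.array([0,0,h])
reach(c+z(.12),q)
print(move_l(c+z(.018),q,v=.1,max_force=15),get_obs()["eef_pos"])
command_gripper(.40,20);o=get_obs();print("grip",o["grip_width"],o["wrist_force"].round(1));sleep(.2)
command_gripper(1.0)
print(move_l(c-.05*ex+z(.05),q,v=.12,max_force=25))
print(move_l(c-.06*ex+z(.22),q,v=.25))
sleep(.5)
im,d,W=wrist(); report(im,d,W); cv2.imwrite("pics/w2.png",im); print(get_obs()["t"])
E
```

```text
False [0.48542108 0.16772509 0.01851765]
grip 0.47830288681082084 [-1.1 -3.1  6. ]
False
False
blue 5396 mean [0.5434 0.1759 0.0177] z [0.0031 0.0357] [265. 252.]
   top (array([529.2, 174.1]), array([121.4,  93.9]), 6.4)
   all (array([528.7, 174.1]), array([122.5,  93.9]), 6.4)
blue 899 mean [0.5974 0.1817 0.049 ] z [0.0414 0.0569] [315. 251.]
   top (array([599.9, 182.9]), array([ 5.2, 88.8]), 7.8)
   all (array([597.7, 181.9]), array([10.3, 92.4]), 6.7)
yel 179 mean [ 0.492  -0.169   0.0282] z [0.0196 0.0337] [197.  17.]
   top (array([ 492.9, -170.9]), array([25., 11.]), 12.7)
yel 146 mean [0.49   0.1458 0.0323] z [0.0264 0.0341] [229. 231.]
   top (array([492. , 145.7]), array([25.2,  7. ]), 6.1)
yel 136 mean [0.4848 0.193  0.0326] z [0.0282 0.0341] [230. 273.]
   top (array([485.9, 193.5]), array([25.4,  6.9]), 8.0)
green 81 mean [ 0.5848 -0.0188  0.0197] z [0.014  0.0226] [272. 109.]
   top (array([586.3, -22.2]), array([ 8.1, 23.5]), 30.6)
pink 2215 mean [ 0.5445 -0.1681  0.0434] z [0.0333 0.0481] [234.  16.]
   top (array([ 555.3, -165.5]), array([ 77.7, 112.3]), 75.7)
pink 97 mean [ 0.5484 -0.1354  0.0047] z [0.002  0.0074] [231.  47.]
   top (array([ 549.7, -135.1]), array([73.2,  3.4]), 12.1)
7.7417
```

View pics/w2.png

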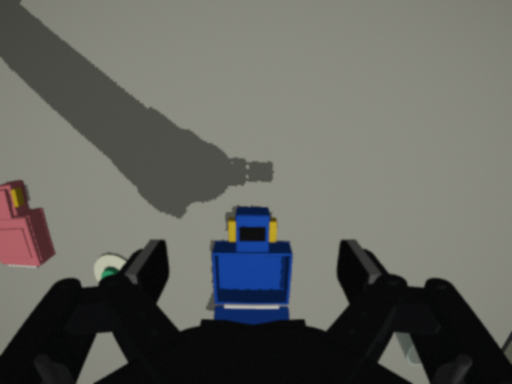

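The view shows the lid open, with the chamber at (252,272) and the lid leaning back at (251,315). The case barely moved: the catch is now at (0.489, 0.1695). Next is the tablet.

```bash
python3 - <<'E'
from h import *
q=down(np.radians(97))
reach([.575,-.017,.2],q); 
im,d,W=wrist();report(im,d,W)
P=W[masks(im)["green"]&(d>0)];T=P[P[:,2]>.0195];r=cv2.minEnclosingCircle((T[:,:2]*1000).astype(np.float32));print("circle",r)
t=np.array(r[0])/1000
if abs(r[1]-15)<3 and np.hypot(*(t-[.595,-.017]))<.008:
    command_gripper(.65)
    reach([*t,.09],q)
    print(move_l([*t,.0225],q,v=.1,max_force=6),get_obs()["eef_pos"])
    command_gripper(.2,20);print("grip",get_obs()["grip_width"])
    move_l([*t,.15],q,v=.15)
    print(get_obs()["grip_width"])
im,d,W=wrist();cv2.imwrite("pics/w3.png",im); print(get_obs()["t"],get_obs()["eef_pos"])
im,d=grab_frame("side");cv2.imwrite("pics/s3.png",im)
E
```

```text
blue 5779 mean [0.5456 0.1759 0.0171] z [0.0034 0.036 ] [174. 412.]
   top (array([530. , 173.1]), array([120.7,  96.1]), 7.0)
   all (array([530. , 173.1]), array([121.,  96.]), 6.9)
blue 3786 mean [0.6115 0.1781 0.0786] z [0.0456 0.1084] [248. 425.]
   top (array([624.8, 182.1]), array([40.8, 15. ]), 77.2)
   all (array([615.4, 182.6]), array([45.8, 94.2]), 5.9)
yel 271 mean [ 0.4934 -0.17    0.0305] z [0.0222 0.034 ] [ 90. 115.]
   top (array([ 493.5, -171.7]), array([25.9,  9.2]), 11.9)
yel 66 mean [ 0.5042 -0.2186  0.033 ] z [0.0319 0.0344] [99. 76.]
   top (array([ 504.2, -218.9]), array([23.6,  9.5]), 31.0)
yel 255 mean [0.4922 0.1443 0.0305] z [0.0221 0.0342] [126. 405.]
   top (array([492.1, 145.9]), array([25.2,  9.6]), 6.7)
yel 83 mean [0.4864 0.1931 0.0333] z [0.0319 0.0344] [130. 441.]
   top (array([486.3, 193.1]), array([23.4,  6.6]), 6.8)
green 529 mean [ 0.5945 -0.0184  0.0218] z [0.0203 0.0231] [196. 245.]
   top (array([594.7, -18.4]), array([27.5, 27.2]), 45.9)
pink 6456 mean [ 0.5482 -0.178   0.045 ] z [0.0368 0.0484] [141. 100.]
   top (array([ 540.6, -185.5]), array([112.5,  90.2]), 12.3)
circle ((595.3150024414062, -18.571229934692383), 14.272148132324219)
False [ 0.59559883 -0.0181881   0.02272258]
grip 0.34077534348594285
0.34064410865482947
11.8667 [ 0.59462755 -0.01882298  0.14882939]
```

View pics/s3.png

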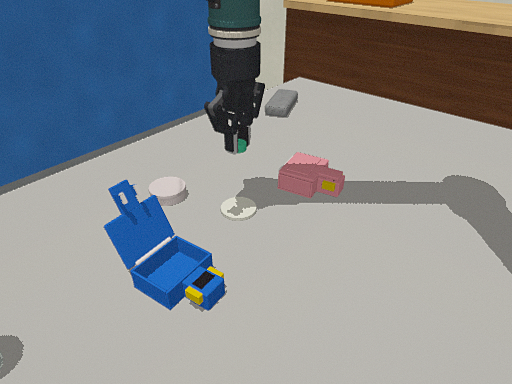

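The side view shows the tablet held between the fingertips at (240,145), the dish empty, the blue lid open and the pink case shut. Now I'll place the tablet.

```bash
python3 - <<'E'
from h import *
yaw=np.radians(7);q=down(yaw+np.pi/2);ex=np.array([np.cos(yaw),np.sin(yaw),0])
p=np.array([.489,.1695,0])+.055*ex;z=lambda h:np.array([0,0,h])
move_l([.54,-.018,.2],v=.2)
reach(p+z(.2),q); print(get_obs()["grip_width"])
print(move_l(p+z(.027),q,v=.1,max_force=6),get_obs()["eef_pos"])
command_gripper(.47);sleep(.2)
print(move_l(p+z(.2),q,v=.15,max_force=10))
move_l(p-.08*ex+z(.22),q,v=.2);sleep(.3)
im,d,W=wrist();report(im,d,W);cv2.imwrite("pics/w4.png",im); print(get_obs()["t"])
im,d=grab_frame("side");cv2.imwrite("pics/s4.png",im)
E
```

```text
0.3373039517997809
False [0.54391986 0.17633182 0.02749712]
False
blue 5265 mean [0.5435 0.1772 0.0176] z [0.0031 0.0357] [237. 251.]
   top (array([528.7, 175. ]), array([121.3,  93.8]), 7.2)
   all (array([528.5, 175. ]), array([121.7,  93.8]), 7.2)
blue 2957 mean [0.6047 0.183  0.0651] z [0.0438 0.0853] [302. 250.]
   top (array([613.7, 184.2]), array([ 6.7, 92.4]), 7.1)
   all (array([604.8, 182.5]), array([24.9, 93.9]), 6.7)
blue 195 mean [ 2.3029 -1.4404 -0.614 ] z [-0.6503 -0.5616] [379.   9.]
   top (array([ 2301.6, -1466.8]), array([15.2, 66.5]), 11.0)
yel 183 mean [ 0.4923 -0.1692  0.028 ] z [0.019  0.0334] [171.  12.]
   top (array([ 493. , -171.4]), array([24.9, 10.7]), 9.6)
yel 155 mean [0.4903 0.146  0.0326] z [0.0292 0.0342] [197. 229.]
   top (array([491.8, 146. ]), array([25.7,  6.8]), 5.7)
yel 151 mean [0.4852 0.1931 0.0328] z [0.0315 0.0341] [197. 272.]
   top (array([485.8, 193.2]), array([24.4,  6.8]), 8.0)
green 460 mean [0.5422 0.1781 0.0172] z [0.0115 0.0192] [237. 252.]
   top (array([543.2, 178.6]), array([28.1, 28. ]), 6.4)
pink 2658 mean [ 0.5452 -0.1545  0.0353] z [0.0076 0.0478] [209.  19.]
   top (array([ 556.3, -158.3]), array([ 66. , 100.8]), 78.1)
17.8
```

View pics/s4.png

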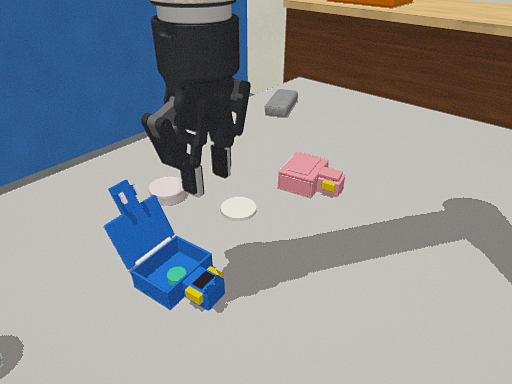

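The tablet lies flat in the chamber at (177,275) with its top at z of about 18 mm. The lid is open, the case is upright, the pink case is shut and the hand is clear.

```bash
python3 -c "
from rig import *
o=get_obs();print(o['t'],o['wrist_force']);print(close_job())"
```

```text
17.85 [-0.52434521 -0.25631878 -0.17255915]
the job is handed in; nothing more can be done
None
```

I pinched the blue case's two yellow buttons, which freed the lid, and backed the hand off so it sprang open. Then I took the tablet from the dish and set it down in the chamber, and handed the job in at 17.9 s of the 56 s allowed.

My last checks showed:
- **Tablet:** it lies flat in the chamber at about (0.543, 0.178), with its top about 18 mm above the table, below the 36 mm rim.
- **Blue case:** it stands upright with its lid leaning back open. I judged the lid angle from the pictures only. The case slid just 1–2 mm in all.
- **Pink case:** it is shut and was never touched.
- **Hand:** it is clear of everything, with wrist force near zero.

No check failed or disagreed. I viewed 6 pictures.

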